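# Switch off and tip back the viewer's lamp arm

## Robot

A 7-joint arm with a two-finger parallel gripper is mounted at the origin on the work surface. World frame = base frame: x ahead of the robot, y to its left, z up, the work surface at z = 0. Lengths are in m, angles in rad, forces in N, time in s.
With the tool pointing down it reaches from about 0.4 to 0.925 m from the base axis. Payload 5.6 kg.
Tool frame: the origin (TCP) lies midway between the tips of the shut fingers; the grasp point (between the pads) lies 19 mm behind it; z points along the fingers, y is the line along which they close (so a half turn about z gives the same grasp; the last joint's range is limited). The gripper opens to 85 mm and grips with 20 to 120 N. Pads are 22 mm wide; open, the fingers measure 114 mm over their backs; the gripper's body (76 mm by 85 mm) begins 54 mm behind the grasp point. The pads swing forward as they close: fully open they stand 13 mm farther back than shut.
Start: joints at [1.233, 0.468, -0.012, 1.603, 0.006, 1.071, -0.056], TCP at [0.189, -0.622, 0.231] pointing down, gripper open.
Joint ranges: [-2.53, 2.53], [-0.31, 2.02], [-1.57, 1.55], [0.28, 2.44], [-1.29, 4.43], [0.15, 1.84], [-2.92, 2.92]. Speed limits (rad/s): [2.57, 2.57, 3.14, 3.14, 3.14, 3.14, 3.14].

## Interface

Orientations are given as a unit quaternion [w, x, y, z].
In Python, from plant import get_state, capture, close_job, regions_of, spot_point gives the robot as it stands. The module is installed in compiled form; this text tells all that it offers.
- The arm moves only by the tool jog_arm, never from a script. Its argument "increments" is a list that holds one entry, the list of rows, each a list of 6 numbers: the shift along the tool's x, y, z in cm, then the turn, a rotation vector about the tool's x, y, z in degrees. A call has 1 to 20 rows; each row is the pose to reach, as a shift and turn from the pose commanded when the call began, along the tool's axes at that moment; what a row does not reach only later rows make up. A row lasts 1/10 s, in which the tool goes at most 50 mm and 8.59 degrees, less where a joint would pass 70% of its speed; a pose out of reach is approached as far as the arm can. A call with a gripper value outside its range is refused whole. "fingers" is the opening, from -1 (shut) to 1 (fully open), set as the call begins (left out, the last holds). The fingers move at their own pace and stop on an object; "grip_force" is the grip in N (left out, the last holds). Time passes only in rows, so rows that repeat a pose let the fingers close. It gives the time, the measured TCP pose, the force, the opening and the grip force at its end, in the units of the state.
- get_state(): the state, without advancing time (a new reading comes with each control period).
- capture(name): name is "side" or "top"; returns a dict with "img" (480x640x3 uint8, red, green, blue), "camera_matrix" (3x3 intrinsics, pixels), "pose" (4x4, takes a point from camera to world coordinates). Camera axes: x right, y up, looking along -z (the intrinsics and any distortion apply to the point x, -y, -z); pixel columns grow to the right and rows downward; lengths in m; the calibration is good to about 2 mm. A picture is of the moment at which its call begins. There is no depth.
- close_job(): hands the job in; it is judged then, once.
Trained networks look in a picture, given as the dict that the camera call returned (one of the last four; its "shot" number tells which), for a name from the list of things; names that differ only in an ending like _2 or _b are one class to them, and where a whole thing is asked for, a point or a joint stands for the part that bears it (a point fixed in the world has none). Each returns a list of dicts, best first, with "p" (0 to 1); they miss things now and then, are a little off and sometimes report something else, mostly with a low value. They report only what shows in the picture. A call takes as long as a camera call. They do not tell look-alikes from the thing itself.
- regions_of(picture, thing): "region" (480x640 bool, what is visible of it).
- spot_point(picture, thing): "position" ([x, y, z] in m, in world coordinates, good to about 4 mm: a listed point, or the origin of a listed thing).
The state is a dict: "t": time; "q": joint angles; "joint_vel": joint speeds; "effort": joint torques, N m; "position": TCP position; "ee_rot": TCP orientation; "force": force on the tool from outside, world axes, zero at the start; "ft_torque": the same for the moment, N m; "width": finger opening in m; "finger_force": force on a finger pad.
Only numpy, scipy, OpenCV 4.12 (cv2) and the standard library are available. Lean on these libraries where they do the work, as an engineer would, in place of code of your own. Each camera call takes 0.05 s, during which the arm holds its last target. There are 200 camera calls.

## Task

Using only the fingers, first press the red lamp button on the grey supply box fully down and let it spring back, then push the viewer's counterweighted lamp arm up (the orange bar is there for that) until it passes its balance point and stays tipped back at its stop. Never take the bar between the fingers, and ease the arm over without flinging it. Leave the dish on the stage, the oil bottle, the stain jar and the slide box where they stand, and finish clear of everything.

Things in the scene. Friction and masses are not known exactly. Their poses are not given: they have to be found in the camera images.
- viewer: fixed cream viewer, standing sideways to the robot; origin at its underside's centre, x to its rear (about robot left), y to its left (mm): body x -120 to 150, 160 wide; black stage x -125 to 125, 180 wide, top at height 90; a 44 dia. focus knob stands 18 out of each side at x 30, height 35; two cheeks (14 thick, y +-43, x 82 to 128) rise to 175 and carry the arm's hinge at x 100, height 160
- lamp_hinge (a point): point on the arm's hinge line, midway between the cheeks, 160 mm above the table; the hinge line runs along the viewer's y. The point's axes turn with the arm: x from the bar to the hinge, y along the hinge line
- push_bar (a point): centre of the orange round bar (20 mm dia., 120 mm long, along the hinge line) at the arm's free end, 200 mm from the hinge; arm down: 160 mm above bare table, 100 mm along -x from the viewer's origin. A beam 22 mm wide, 18 high joins its middle to the hinge; a 56 mm dia. lamp head, 110 mm from the hinge, hangs 35 mm below the beam's centre line. Axes turn with the arm, y along the bar
- lamp_arm (a joint): arm angle, rad: 0 level, at its lower stop; grows as the bar goes up and back over the viewer; upper stop 1.3. A brass weight (40 mm dia., 50 long) 8 mm behind and 62 mm above the hinge (arm down) balances it: below about 0.62 it sinks back to 0, above about 0.75 it swings on by itself, damped, to the upper stop and stays. It takes about 1.2 to 3 N at the bar
- lamp_button_top (a point): centre of the top of the red push button, 30 mm in diameter, facing up, on the grey supply box (fixed, 120 mm by 85 mm, 45 mm high; it stands on the robot's left or right, past one end of the viewer)
- lamp_button (a joint): travel of the lamp button in m: 0 released, 0.006 fully down; sprung, about 5 N at full travel
- dish: loose closed glass dish, 60 mm in diameter and 15 mm high, on the stage under the lamp; origin at the centre of its underside
- oil_bottle: loose amber bottle with black cap, 34 mm in diameter, 75 mm high, standing on the table beside the front (bar end) of the viewer; origin at the centre of its underside
- stain_jar: loose clear jar with blue cap, 40 mm in diameter, 60 mm high, standing on the table beside the front (bar end) of the viewer on the other side; origin at the centre of its underside
- slide_box: loose black and white slide box, 100 mm (x) by 80 mm, 36 mm high, on the table on the side of the viewer without the supply box; origin at the centre of its underside
There are look-alikes about, which are no part of the job. What is meant by the part that bears lamp_button_top is not blue or brown, and is the smaller of those in its own colour.

How it is judged:
On the way, in this order (a step that is already met when the one before it is completed fails the run):
1. the lamp button is pressed fully down while the arm is still down (value of joint lamp_button above 0.0045 m and value of joint lamp_arm below 0.3 rad), for 0.1 s.
2. the button is let up again (value of joint lamp_button below 0.0015 m), for 0.1 s.
3. the lamp arm is up past its balance point and back at its stop (value of joint lamp_arm above 1.2 rad), for 0.2 s.
At the end, for the whole second after the job is handed in: the lamp arm rests tipped back above 1.2 rad, still to within 0.05 rad/s, the lamp button is up again (under 1.5 mm), and the dish is within 12 mm and the bottle, jar and slide box within 15 mm of where they started (value of joint lamp_arm above 1.2 rad and velocity of joint lamp_arm between -0.05 and 0.05 rad/s and value of joint lamp_button below 0.0015 m and distance of dish from where it was at the start of the episode below 0.012 m and distance of each of oil_bottle, stain_jar, slide_box from where it was at the start of the episode below 0.015 m); the robot touches nothing.
It fails at once if the bar is taken between the fingers instead of being pushed (x of the grasp point in the frame of push_bar between -0.007 and 0.007 m and z of the grasp point in the frame of push_bar between -0.007 and 0.007 m and y of the grasp point in the frame of push_bar between -0.06 and 0.06 m).
It fails at once if the arm is flung (faster than 3 rad/s) (velocity of joint lamp_arm above 3 rad/s).
It fails at once if the arm is let drop back (faster than 3 rad/s) (velocity of joint lamp_arm below -3 rad/s).
It fails at once if the dish, bottle, jar or slide box is moved, lifted or knocked over (distance of dish from where it was at the start of the episode above 0.012 m or distance of any of oil_bottle, stain_jar, slide_box from where it was at the start of the episode above 0.015 m or angle between any of oil_bottle, stain_jar's own z axis and vertical above 0.5 rad or angle between dish's own z axis and vertical above 0.3 rad).
It fails at once if the arm or the gripper's body, not the fingers, presses on something (over 5 N) (contact force between the arm and anything else above 5 N).
It also fails if it takes over 64 s, if anything falls off the work surface, if the arm or the gripper's body presses on something with over 40 N, if the wrist force passes 120 N, or if a joint passes its speed limit or range.

## Working session

There is one attempt and no reset: what is moved stays moved. The work goes in short steps, Python scripts to look and compute and a tool call to move; the robot and the scene stay as the last step left them, time stands still between calls to the robot, and variables do not carry over. Pictures are saved under pics/ and viewed, at most 10 in all, crops included, and the job is handed in when it is done.

Besides the shell and the picture viewer there is one more tool, called after "Emit:" as a command line: name --argument value ..., lists and objects as JSON in quotes. jog_arm: Moves the arm, as the interface text tells. Its arguments: {"type":"object","properties":{"increments":{"type":"array","items":{"type":"array","items":{"type":"array","items":{"type":"number"}}}},"fingers":{"type":"number"},"grip_force":{"type":"number"}},"required":["increments"]}

```bash
mkdir -p pics; cat > h.py <<'E'
import numpy as np, cv2
from plant import *
E
python3 - <<'E'
from h import *
s=get_state(); print({k:np.round(v,3) for k,v in s.items() if k in('t','position','ee_rot','force','width')})
for c in('side','top'):
    p=capture(c); cv2.imwrite(f'pics/{c}0.png',p['img'][...,::-1])
    print(c,np.round(p['pose'],3).tolist(),np.round(p['camera_matrix'],1).tolist(),[k for k in p])
    for n in['viewer','lamp_hinge','push_bar','lamp_button_top','dish','oil_bottle','stain_jar','slide_box']:
        print(n,[(round(d['p'],2),np.round(d['position'],3).tolist()) for d in spot_point(p,n)][:4])
E
```

```text
{'t': np.float64(0.0), 'position': array([ 0.189, -0.621,  0.23 ]), 'ee_rot': array([-0.001,  0.989,  0.147, -0.   ]), 'force': array([ 0.272, -0.174,  1.126]), 'width': np.float64(0.085)}
side [[0.927, 0.296, -0.231, 0.324], [-0.374, 0.697, -0.612, -0.664], [-0.02, 0.654, 0.756, 0.816], [0.0, 0.0, 0.0, 1.0]] [[443.0, 0.0, 314.6], [0.0, 443.0, 238.7], [0.0, 0.0, 1.0]] ['img', 'camera_matrix', 'pose', 'shot']
viewer [(0.59, [0.569, -0.03, -0.002])]
lamp_hinge [(0.81, [0.546, 0.068, 0.158])]
push_bar [(0.79, [0.602, -0.126, 0.164])]
lamp_button_top [(0.78, [0.324, -0.351, 0.064]), (0.67, [0.49, -0.346, 0.067]), (0.61, [0.439, -0.539, 0.093]), (0.6, [0.289, 0.172, 0.097])]
dish [(0.66, [0.567, -0.033, 0.093])]
oil_bottle [(0.7, [0.485, -0.169, 0.003]), (0.38, [0.569, -0.035, 0.09])]
stain_jar [(0.56, [0.726, -0.132, 0.0])]
slide_box [(0.66, [0.469, 0.342, -0.001])]
top [[0.028, 0.979, -0.202, 0.243], [-1.0, 0.029, -0.001, -0.088], [0.005, 0.202, 0.979, 1.588], [0.0, 0.0, 0.0, 1.0]] [[551.5, 0.0, 323.5], [0.0, 551.5, 229.8], [0.0, 0.0, 1.0]] ['img', 'camera_matrix', 'pose', 'shot']
viewer [(0.67, [0.575, -0.029, 0.002])]
lamp_hinge [(0.89, [0.546, 0.062, 0.164])]
push_bar [(0.86, [0.602, -0.121, 0.163])]
lamp_button_top [(0.66, [0.289, 0.171, 0.091]), (0.65, [0.325, -0.354, 0.069]), (0.62, [0.443, -0.536, 0.088]), (0.42, [0.49, -0.352, 0.067])]
dish [(0.63, [0.572, -0.038, 0.09])]
oil_bottle [(0.41, [0.571, -0.038, 0.091])]
stain_jar [(0.72, [0.729, -0.134, -0.001])]
slide_box [(0.8, [0.469, 0.346, -0.001])]
```

View pics/side0.png

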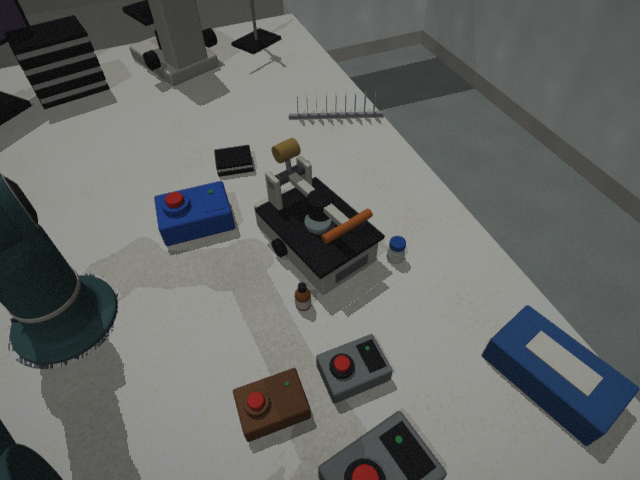

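View pics/top0.png

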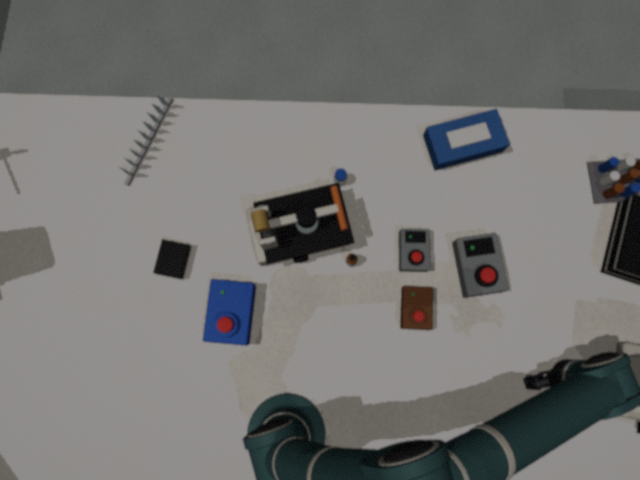

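The lamp button candidates in the top view are blue box (226,324), brown box (419,316), small grey box (417,257) and large grey box (487,275). The small grey one fits: it is neither blue nor brown, and it is the smaller of the two greys. I'll confirm it in a crop and triangulate its button.

```bash
cat > h.py <<'E'
import numpy as np, cv2
from plant import *
from scipy.spatial.transform import Rotation as R
def rot(q): return R.from_quat(np.roll(q,-1))
def ray(p,uv):
    K=p['camera_matrix'];T=p['pose'];v=np.linalg.inv(K)@[*uv,1];d=T[:3,:3]@[v[0],-v[1],-v[2]]
    return T[:3,3],d/np.linalg.norm(d)
def tri(rays):
    A=sum(np.eye(3)-np.outer(d,d) for o,d in rays);b=sum((np.eye(3)-np.outer(d,d))@o for o,d in rays)
    return np.linalg.solve(A,b)
def delta(target,Rt=None):
    "row (cm, deg) from the present measured pose to target"
    s=get_state();R0=rot(s['ee_rot']);v=R0.inv().apply(np.array(target)-s['position'])*100
    w=np.zeros(3) if Rt is None else (R0.inv()*Rt).as_rotvec(degrees=True)
    return np.round(np.r_[v,w],2).tolist()
E
python3 - <<'E'
from h import *
P={c:capture(c) for c in('side','top')}
cv2.imwrite('pics/crop.png',cv2.resize(P['side']['img'][310:480,220:460,::-1],None,fx=3,fy=3))
g={'side':(342,365),'top':(417,257)};rays=[]
for c,p in P.items():
    h=cv2.cvtColor(p['img'],cv2.COLOR_RGB2HSV);m=((h[...,0]<8)|(h[...,0]>172))&(h[...,1]>150)&(h[...,2]>70)
    n,l,st,ce=cv2.connectedComponentsWithStats(m.astype(np.uint8));k=l[g[c][1],g[c][0]];print(c,k,st[k],ce[k]);rays.append(ray(p,ce[k]))
b=tri(rays);print('button',b)
print(delta([b[0],b[1],.12]))
E
```

```text
side 2 [334 355  16  17 208] [341.47596154 362.79326923]
top 1 [411 251  12  12 101] [416.25742574 256.34653465]
button [ 0.48826191 -0.34833189  0.06328454]
[36.61, -17.49, 11.13, 0.0, 0.0, 0.0]
```

View pics/crop.png

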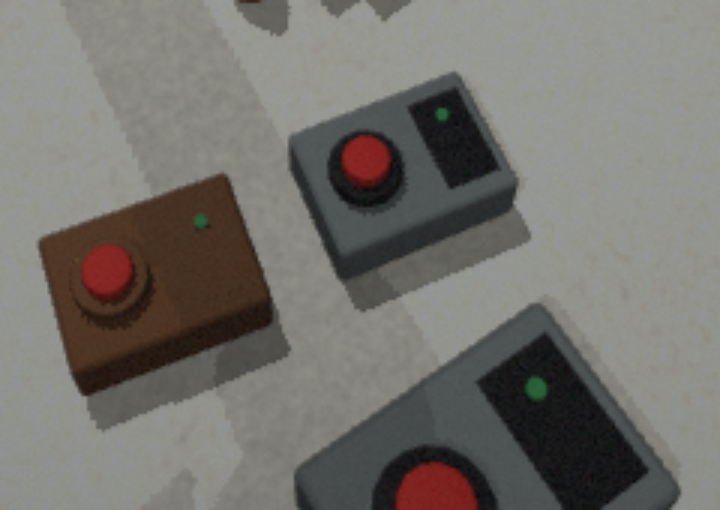

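The crop confirms it: the small grey box has its red button at crop (367,160), which is side (342,363). The larger grey is below it and the brown to its left. I'll move above the button with the fingers shut.

Emit:
jog_arm --increments '[[[4, -2, 0, 0, 0, 0], [8, -4, 0, 0, 0, 0], [12, -6, 1, 0, 0, 0], [16, -8, 2, 0, 0, 0], [20, -10, 3, 0, 0, 0], [24, -12, 5, 0, 0, 0], [28, -14, 7, 0, 0, 0], [32, -16, 9, 0, 0, 0], [35, -17, 11, 0, 0, 0], [36.6, -17.5, 13, 0, 0, 0], [36.6, -17.5, 13, 0, 0, 0], [36.6, -17.5, 13, 0, 0, 0]]]' --fingers -1 --grip_force 40

```text
t: 2.2
position: [0.4878, -0.3485, 0.1011]
ee_rot: [-0.0, 0.989, 0.147, -0.001]
force: [0.1, -0.6, 0.4]
width: -0.0001
finger_force: 0.0
```

```bash
python3 - <<'E'
from h import *
s=get_state();print(s['position'],s['force'],s['width'],s['q'],delta([.488,-.349,.065]))
E
```

```text
[ 0.4878093  -0.34846478  0.1011262 ] [ 0.10546261 -0.64855259  0.38618321] -0.00013234354220005405 [ 0.65362072  0.54760117 -0.11731082  1.8190475   0.08750884  0.78080206
 -0.78468828] [0.01, 0.06, 3.61, 0.0, 0.0, 0.0]
```

Emit:
jog_arm --increments '[[[0, 0, 1.5, 0, 0, 0], [0, 0, 3, 0, 0, 0], [0, 0, 3.5, 0, 0, 0], [0, 0, 3.8, 0, 0, 0], [0, 0, 3.8, 0, 0, 0]]]'

```text
t: 2.7
position: [0.487, -0.3488, 0.063]
ee_rot: [-0.0, 0.989, 0.146, -0.001]
force: [-2.8, -0.8, 3.8]
width: -0.0001
finger_force: 1.9
```

Emit:
jog_arm --increments '[[[0, 0, 0.2, 0, 0, 0], [0, 0, 0.4, 0, 0, 0], [0, 0, 0.4, 0, 0, 0], [0, 0, 0.4, 0, 0, 0]]]'

```text
t: 3.1
position: [0.4881, -0.3488, 0.061]
ee_rot: [0.001, 0.989, 0.147, -0.0]
force: [-6.6, 2.0, 13.8]
width: -0.0002
finger_force: 6.6
```

Emit:
jog_arm --increments '[[[0, 0, 0.1, 0, 0, 0], [0, 0, 0.1, 0, 0, 0], [0, 0, -1, 0, 0, 0], [0, 0, -4, 0, 0, 0], [0, 0, -8, 0, 0, 0], [0, 0, -12, 0, 0, 0], [0, 0, -16, 0, 0, 0], [0, 0, -16, 0, 0, 0]]]'

```text
t: 3.9
position: [0.4922, -0.3496, 0.2259]
ee_rot: [0.004, 0.989, 0.147, 0.005]
force: [0.5, -0.7, -0.5]
width: 0.0002
finger_force: 0.0
```

```bash
cat >> h.py <<'E'
HG=np.array([.546,.065,.16]);BAR=np.array([.602,-.1235,.16])
d=(BAR-HG);d/=np.linalg.norm(d);b=-d;a=np.array([-d[1],d[0],0]);Z=np.array([0,0,1.])
def frame(t,sgn):
    f=b*np.cos(t)-Z*np.sin(t);y=sgn*a;return R.from_matrix(np.c_[np.cross(y,f),y,f])
def tip(th,t,gap,s,off):
    "TCP with finger axis 'gap' from the bar centre, tip s beyond contact, off along the bar"
    c=HG+.2*(-b*np.cos(th)+Z*np.sin(th));n=b*np.sin(t)+Z*np.cos(t);f=b*np.cos(t)-Z*np.sin(t)
    return c-n*gap+f*s+a*off
E
python3 - <<'E'
from h import *
s=get_state();print(s['position'],s['force'],s['q'],a,b)
t=np.radians(45)
for off in(-.038,.038):
  for sg in(1,-1):
    print(off,sg,tip(0,t,.03,-.06,off),delta(tip(0,t,.03,-.06,off),frame(t,sg)))
E
```

```text
[ 0.49216736 -0.34962736  0.22594645] [ 0.45780041 -0.71431269 -0.50589453] [ 0.66551191  0.39538729 -0.13271385  1.72976821  0.06008144  1.00742786
 -0.76385015] [0.95859265 0.28478084 0.        ] [-0.28478084  0.95859265 -0.        ]
-0.038 1 [ 0.58465299 -0.19854467  0.1812132 ] [13.21, -11.8, 4.48, 35.8, 35.29, -84.25]
-0.038 -1 [ 0.58465299 -0.19854467  0.1812132 ] [13.21, -11.8, 4.48, 35.39, -35.9, 85.35]
0.038 1 [ 0.65750603 -0.17690132  0.1812132 ] [20.81, -11.75, 4.55, 35.8, 35.29, -84.25]
0.038 -1 [ 0.65750603 -0.17690132  0.1812132 ] [20.81, -11.75, 4.55, 35.39, -35.9, 85.35]
```

Emit:
jog_arm --increments '[[[0, 0, -1, 2.8, 2.7, -6.5], [0, 0, -2, 5.5, 5.4, -13], [1, -1, -2, 8.3, 8.1, -19.4], [2, -2, -2, 11, 10.9, -25.9], [3, -3, -2, 13.8, 13.6, -32.4], [4, -4, -2, 16.5, 16.3, -38.9], [5, -5, -2, 19.3, 19, -45.4], [6, -6, -1, 22, 21.7, -51.8], [7, -7, 0, 24.8, 24.4, -58.3], [8, -8, 1, 27.5, 27.1, -64.8], [9, -9, 2, 30.3, 29.9, -71.3], [11, -10, 3, 33, 32.6, -77.8], [13.2, -11, 4, 35.8, 35.3, -84.25], [13.2, -11.8, 4.5, 35.8, 35.3, -84.25], [13.2, -11.8, 4.5, 35.8, 35.3, -84.25], [13.2, -11.8, 4.5, 35.8, 35.3, -84.25]]]'

```text
t: 5.5
position: [0.58, -0.1975, 0.1746]
ee_rot: [-0.312, 0.554, 0.738, 0.228]
force: [-1.1, -0.2, 0.1]
width: -0.0001
finger_force: 0.0
```

```bash
python3 - <<'E'
from h import *
p=capture('side');cv2.imwrite('pics/s1.png',p['img'][...,::-1])
s=get_state();t=np.radians(45);print(s['position'],s['force'],s['q'],delta(tip(0,t,.03,-.06,-.038),frame(t,1)))
E
```

```text
[ 0.58005745 -0.19813176  0.17515718] [-0.35686755 -0.39365795  1.1305096 ] [ 0.86239825  0.89950521 -0.58658733  1.34009545 -0.15951437  1.51605503
  0.68084956] [0.31, 0.42, -0.55, -0.24, -0.4, -0.46]
```

View pics/s1.png

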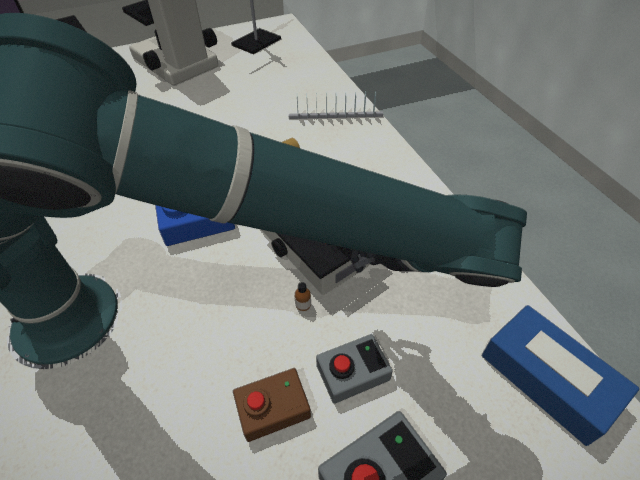

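Pose reached: the tool is tilted 45°, with the tip in front of the bar near side (360,262). The forearm hides the viewer, so I'll go by numbers and force. Sliding the fingers under the bar now.

Emit:
jog_arm --increments '[[[0.3, 0.4, 0, -0.2, -0.4, -0.5], [0.3, 0.4, 1, -0.2, -0.4, -0.5], [0.3, 0.4, 2, -0.2, -0.4, -0.5], [0.3, 0.4, 3, -0.2, -0.4, -0.5], [0.3, 0.4, 4, -0.2, -0.4, -0.5], [0.3, 0.4, 5, -0.2, -0.4, -0.5], [0.3, 0.4, 6, -0.2, -0.4, -0.5], [0.3, 0.4, 7, -0.2, -0.4, -0.5], [0.3, 0.4, 8, -0.2, -0.4, -0.5], [0.3, 0.4, 8, -0.2, -0.4, -0.5]]]'

```text
t: 6.55
position: [0.5659, -0.1377, 0.1194]
ee_rot: [-0.309, 0.55, 0.741, 0.229]
force: [0.1, -0.2, -0.2]
width: -0.0001
finger_force: 0.0
```

```bash
python3 - <<'E'
from h import *
p=capture('top');cv2.imwrite('pics/t1.png',cv2.resize(p['img'][150:330,220:460,::-1],None,fx=3,fy=3))
s=get_state();t=np.radians(45);print(s['position'],s['force'],s['q'],delta(tip(0,t,.03,.025,-.038),frame(t,1)))
for n in('push_bar','oil_bottle'):print([(round(d['p'],2),np.round(d['position'],3)) for d in spot_point(p,n)])
E
```

```text
[ 0.56644674 -0.13853875  0.11992332] [ 0.04692379 -1.01700627 -0.5404804 ] [ 0.83675035  0.91150908 -0.5995284   1.48446638 -0.16227916  1.34479286
  0.68769913] [-0.1, 0.04, -0.27, -0.18, -0.2, 0.13]
[(0.97, array([ 0.601, -0.123,  0.162]))]
[(0.49, array([ 0.48 , -0.166, -0.005]))]
```

View pics/t1.png

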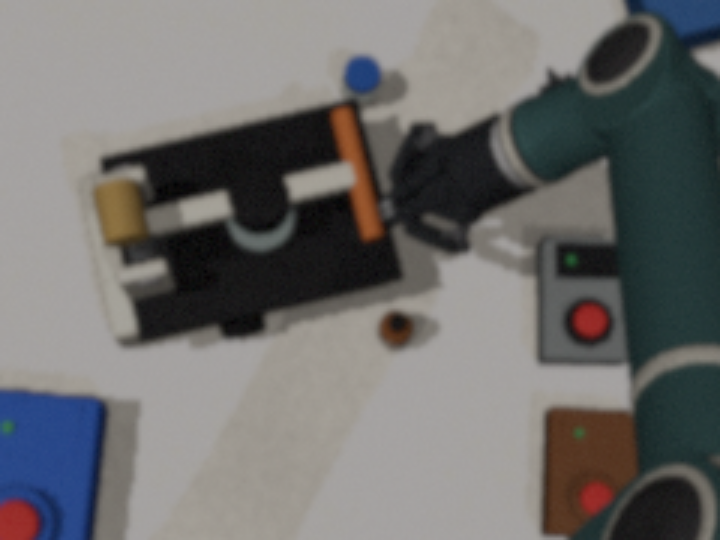

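The crop shows the shut fingers entering under the bar's robot-side half (380,210), with beam, bottle and jar clear. Next I'll work out the arc.

```bash
cat > arc.py <<'E'
from h import *
import sys
a0,a1,n=float(sys.argv[1]),float(sys.argv[2]),int(sys.argv[3])
s=get_state();R0=rot(s['ee_rot'])
print(s['t'],np.round(s['position'],4),np.round(s['force'],1),np.round(s['q'],2))
for th in np.linspace(a0,a1,n):
    t=np.radians(45+15*min(1,max(0,th/.9)));print(round(th,3),np.round(delta(tip(th,t,.021,.025,-.038),frame(t,1)),1).tolist())
E
python3 arc.py 0 0.9 10
```

```text
6.7 [ 0.5671 -0.1395  0.1205] [-0.3 -0.1  0.3] [ 0.84  0.91 -0.6   1.48 -0.16  1.35  0.69]
0.0 [0.8, 0.0, -0.2, -0.1, -0.1, 0.1]
0.1 [2.2, 0.0, -1.6, -0.1, -1.8, 0.1]
0.2 [3.8, 0.0, -2.8, -0.1, -3.4, 0.1]
0.3 [5.4, 0.0, -3.9, -0.1, -5.1, 0.1]
0.4 [7.2, 0.0, -4.8, -0.1, -6.8, 0.1]
0.5 [9.0, 0.0, -5.5, -0.1, -8.4, 0.1]
0.6 [10.9, 0.0, -6.0, -0.1, -10.1, 0.1]
0.7 [12.8, 0.0, -6.4, -0.1, -11.8, 0.1]
0.8 [14.8, 0.0, -6.5, -0.1, -13.4, 0.1]
0.9 [16.7, 0.0, -6.5, -0.1, -15.1, 0.1]
```

Emit:
jog_arm --increments '[[[0.4, 0, -0.1, 0, 0, 0], [0.8, 0, -0.2, 0, -0.1, 0], [1.2, 0, -0.6, 0, -0.6, 0], [1.7, 0, -1.1, 0, -1.2, 0], [2.2, 0, -1.6, 0, -1.8, 0], [2.7, 0, -2, 0, -2.3, 0], [3.2, 0, -2.4, 0, -2.9, 0], [3.8, 0, -2.8, 0, -3.4, 0], [4.3, 0, -3.2, 0, -4, 0], [4.9, 0, -3.5, 0, -4.5, 0], [5.4, 0, -3.9, 0, -5.1, 0], [5.4, 0, -3.9, 0, -5.1, 0]]]'

```text
t: 7.9
position: [0.5646, -0.1292, 0.1879]
ee_rot: [-0.273, 0.561, 0.754, 0.205]
force: [1.3, -2.0, 0.3]
width: -0.0003
finger_force: 1.1
```

```bash
python3 - <<'E'
from h import *
p=capture('top')
for n in('push_bar','lamp_hinge'):print([(round(d['p'],2),np.round(d['position'],3)) for d in spot_point(p,n)])
E
python3 arc.py 0.3 0.9 7
```

```text
[(0.91, array([ 0.6  , -0.115,  0.218]))]
[(0.82, array([0.547, 0.063, 0.162]))]
8.05 [ 0.5639 -0.1289  0.1862] [ 0.9 -1.9 -0.6] [ 0.83  0.77 -0.62  1.52 -0.16  1.36  0.63]
0.3 [0.0, 0.0, -0.0, -0.1, -0.1, 0.1]
0.4 [1.7, 0.0, -1.1, -0.1, -1.7, 0.1]
0.5 [3.4, 0.0, -2.0, -0.1, -3.4, 0.1]
0.6 [5.2, 0.0, -2.7, -0.1, -5.1, 0.1]
0.7 [7.1, 0.0, -3.2, -0.1, -6.7, 0.1]
0.8 [9.1, 0.0, -3.5, -0.1, -8.4, 0.2]
0.9 [11.0, 0.0, -3.6, -0.1, -10.1, 0.2]
```

The bar follows: z is 0.218, about 0.3 rad. Continuing along the arc to 0.9 at about 0.5 rad/s.

Emit:
jog_arm --increments '[[[0.8, 0, -0.6, 0, -0.8, 0], [1.7, 0, -1.1, 0, -1.7, 0], [2.5, 0, -1.6, 0, -2.5, 0], [3.4, 0, -2, 0, -3.4, 0], [4.3, 0, -2.4, 0, -4.2, 0], [5.2, 0, -2.7, 0, -5.1, 0], [6.1, 0, -3, 0, -5.9, 0], [7.1, 0, -3.2, 0, -6.7, 0], [8.1, 0, -3.4, 0, -7.6, 0], [9.1, 0, -3.5, 0, -8.4, 0], [10, 0, -3.6, 0, -9.2, 0], [11, 0, -3.6, 0, -10.1, 0], [11, 0, -3.6, 0, -10.1, 0], [11, 0, -3.6, 0, -10.1, 0]]]'

```text
t: 9.45
position: [0.5461, -0.0705, 0.2845]
ee_rot: [-0.207, 0.576, 0.775, 0.154]
force: [0.1, 0.4, -0.5]
width: 0.0001
finger_force: 0.0
```

```bash
python3 - <<'E'
from h import *
s=get_state();print(s['position'],s['force'],s['q'])
p=capture('top');cv2.imwrite('pics/t2.png',cv2.resize(p['img'][150:330,220:460,::-1],None,fx=3,fy=3))
for n in('push_bar','lamp_hinge'):print([(round(d['p'],2),np.round(d['position'],3)) for d in spot_point(p,n)])
E
```

```text
[ 0.54610928 -0.07053756  0.28453933] [ 0.12590548  0.40942704 -0.51186714] [ 0.77550891  0.51962139 -0.65922414  1.60771471 -0.16346556  1.3456464
  0.49442206]
[(0.6, array([ 0.575, -0.034,  0.334]))]
[(0.79, array([0.545, 0.064, 0.162]))]
```

View pics/t2.png

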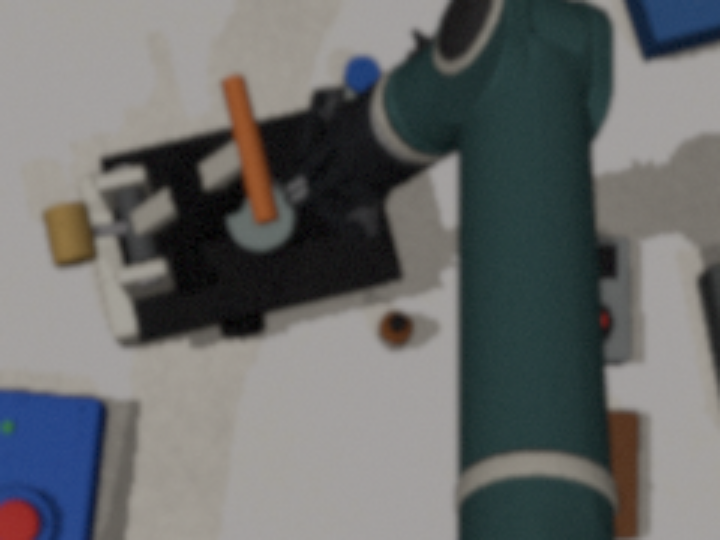

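The bar at crop (250,150) has left the fingers and is swinging on by itself, at about 1.04 rad. I'll withdraw back and up.

Emit:
jog_arm --increments '[[[-1, 0, -1, 0, 0, 0], [-2, 0, -3, 0, 0, 0], [-2, 0, -6, 0, 0, 0], [-2, 0, -9, 0, 0, 0], [-2, 0, -12, 0, 0, 0], [-2, 0, -15, 0, 0, 0], [-2, 0, -15, 0, 0, 0], [-2, 0, -15, 0, 0, 0], [-2, 0, -15, 0, 0, 0], [-2, 0, -15, 0, 0, 0], [-2, 0, -15, 0, 0, 0], [-2, 0, -15, 0, 0, 0], [-2, 0, -15, 0, 0, 0], [-2, 0, -15, 0, 0, 0], [-2, 0, -15, 0, 0, 0]]]'

```text
t: 11.1
position: [0.5728, -0.159, 0.4045]
ee_rot: [-0.207, 0.577, 0.775, 0.154]
force: [0.5, 0.5, 0.1]
width: 0.0002
finger_force: 0.0
```

```bash
python3 - <<'E'
from h import *
s=get_state();print(s['t'],s['position'],s['force'])
for i in range(2):
  p=capture('top')
  for n in('push_bar','lamp_hinge','dish','oil_bottle','stain_jar','slide_box'):print(n,[(round(d['p'],2),np.round(d['position'],3)) for d in spot_point(p,n)][:2])
cv2.imwrite('pics/t3.png',p['img'][...,::-1])
E
```

```text
11.1 [ 0.57276581 -0.15898045  0.40446834] [0.52411651 0.46035436 0.06119603]
push_bar [(0.72, array([0.563, 0.019, 0.355]))]
lamp_hinge [(0.69, array([0.543, 0.062, 0.165]))]
dish [(0.65, array([ 0.572, -0.041,  0.091]))]
oil_bottle [(0.52, array([ 0.477, -0.167, -0.001]))]
stain_jar [(0.54, array([ 0.726, -0.134, -0.002]))]
slide_box [(0.81, array([ 0.467,  0.347, -0.002]))]
push_bar [(0.57, array([0.563, 0.019, 0.353]))]
lamp_hinge [(0.85, array([0.546, 0.066, 0.162]))]
dish [(0.64, array([ 0.573, -0.036,  0.085]))]
oil_bottle [(0.62, array([ 0.479, -0.168, -0.   ]))]
stain_jar [(0.55, array([ 0.729, -0.131,  0.001]))]
slide_box [(0.7, array([0.468, 0.343, 0.   ]))]
```

View pics/t3.png

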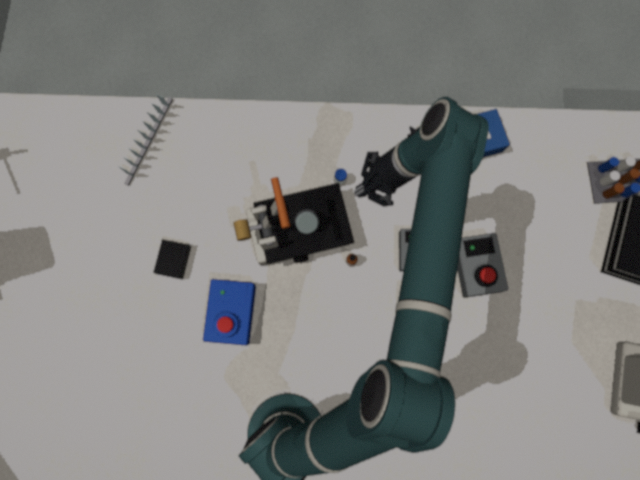

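The bar at (281,203) rests at its stop, about 1.3 rad and unchanged between two shots. Dish, bottle, jar and slide box are where they started, and the gripper at (380,180) is clear. Handing in.

```bash
python3 -c "
from plant import *
print(close_job())"
```

```text
the job is handed in; nothing more can be done
None
```

I pressed the red button on the small grey box fully down and let it spring back. I then pushed the lamp arm past its balance point, and it rests at its upper stop (about 1.3 rad). The dish, bottle, jar and slide box are unmoved and the gripper is clear; the job is handed in at about 11 s, but no verdict was returned.

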